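# Press the sample-tube caps home in order

### The arm

A 6-joint arm with a two-finger parallel gripper is mounted at the origin on the work surface. World frame = base frame: x ahead of the robot, y to its left, z up, the work surface at z = 0. Lengths are in m, angles in degrees, forces in N, time in s.
With the tool pointing down it reaches from about 0.375 to 0.9 m from the base axis. Payload 3.1 kg.
Tool frame: the origin (TCP) lies at the very end of the fingers, on their centre line; the grasp point (between the pads) lies 19 mm behind it; z points along the fingers, y is the line along which they close (so a half turn about z gives the same grasp; the last joint's range is limited). The gripper opens to 87 mm and grips with 3 to 60 N. Pads are 19 mm wide; open, the fingers measure 117 mm over their backs; the gripper's body (75 mm by 190 mm) begins 51 mm behind the grasp point.
Start: joints at [-74.914, 30.224, 82.088, -0, 67.689, -10.227], TCP at [0.267, -0.565, 0.223] pointing down, gripper open.
Joint ranges: [-176.69, 176.69], [-43.24, 126.21], [12.49, 139.97], [-82, 262], [0, 151.66], [-163.58, 163.58]. Speed limits (degrees/s): [159.86, 159.86, 180, 180, 180, 180].

### API

Orientations are given as a 3x3 rotation matrix whose columns are the frame's x, y, z axes.
In Python, from rig import readout, viewer, ticket gives the robot as it stands.
- The arm moves only by the tool send_rows, never from a script. Its argument "moves" is a list of rows, each a list of 6 numbers: the shift along the tool's x, y, z in units of 250 mm (1.0 is 250 mm), then the turn, a rotation vector about the tool's x, y, z in units of 90 degrees (1.0 is 90 degrees). A call has 1 to 12 rows; each row is the pose to reach, as a shift and turn from the pose commanded when the call began, along the tool's axes at that moment; what a row does not reach only later rows make up. A row lasts 1/10 s, in which the tool goes at most 50 mm and 8.59 degrees, less where a joint would pass 70% of its speed; a pose out of reach is approached as far as the arm can. A call with a number of a shift or a turn outside -1 to 1 is refused whole. A call with a gripper value outside its range is refused whole. "grip" is the opening, from 0 (shut) to 1 (fully open), set as the call begins (left out, the last holds). The fingers move at their own pace and stop on an object; the grip force is fixed at half the most. Time passes only in rows, so rows that repeat a pose let the fingers close. It gives the time, the measured TCP pose, the force, the opening and the grip force at its end, in the units of the state.
- readout.read_state(): the state, without advancing time (a new reading comes with each control period).
- viewer.capture(name): name is "scene" or "top"; returns (picture, depth): 420x560x3 uint8, red, green, blue; 420x560 float32, m along the optical axis (not along the pixel's ray), 0 where there is no reading.
- viewer.camera_info(name): a dict with "fx", "fy", "cx", "cy" (pixels), "R" (3x3) and "t" (3): a world point X has camera coordinates R X + t. Camera axes: x right, y down, z forward; pixel columns grow to the right and rows downward; lengths in m; the calibration is good to about 2 mm. A picture is of the moment at which its call begins. camera_info takes no time and is no camera call.
- ticket.hand_in(): hands the job in; it is judged then, once.
The state is a dict: "time_s": time; "joint_positions": joint angles; "qvel": joint speeds; "tau": joint torques, N m; "position": TCP position; "tcp_rot": TCP orientation; "force": force on the tool from outside, world axes, zero at the start; "moment": the same for the moment, N m; "opening": opening from 0.0 (shut) to 1.0 (fully open); "grasp_force": force on a finger pad.
Only numpy, scipy, OpenCV 4.12 (cv2) and the standard library are available. Lean on these libraries where they do the work, as an engineer would, in place of code of your own. Each camera call takes 0.05 s, during which the arm holds its last target. There are 200 camera calls.

### The job

Before the racks go into the analyser, close three sample tubes: with the fingertips press the raised red cap gently down until it is fully home, then the yellow one, then the blue one. Do not pick up, shove or tip the racks, leave the white-capped control tube's cap raised as it is, and do not disturb the jar, bottle or beaker.

Things in the scene. Friction and masses are not known exactly. Their poses are not given: they have to be found in the camera images.
- red_rack: loose beige tube rack, about 0.6 kg, 150 (its x) x 60 (its y) mm, top plate 50 mm high. Three 22 mm clear tubes stand in a row along its x, 46 mm apart: the middle one, at the rack's centre, has the red cap; the outer two have fixed 26 mm black caps, already home, tops 90 mm above the table. Origin: centre of the underside; z up.
- red_cap_top (a point): centre of the flat top of the red push-in cap (26 mm diameter, 16 mm tall) on the middle tube of its rack; its 25 mm rubber top is soft and springs back: it gives about 1 mm per 2.5 N, at most 5 mm. This point moves with the cap, not with that give: 97 to 100 mm above the table while the cap stands proud, 90 mm (level with the black ones) when fully home.
- red_cap (a joint): how far the red cap has been pushed down, in m: 0 to 0.003 at the start, 0.010 is fully home (hard stop). It slides straight down against about 3 N of friction and stays where it is left. To be pressed.
- yellow_rack: loose beige tube rack, about 0.6 kg, 150 (its x) x 60 (its y) mm, top plate 50 mm high. Three 22 mm clear tubes stand in a row along its x, 46 mm apart: the middle one, at the rack's centre, has the yellow cap; the outer two have fixed 26 mm black caps, already home, tops 90 mm above the table. Origin: centre of the underside; z up.
- yellow_cap_top (a point): centre of the flat top of the yellow push-in cap (26 mm diameter, 16 mm tall) on the middle tube of its rack; its 25 mm rubber top is soft and springs back: it gives about 1 mm per 2.5 N, at most 5 mm. This point moves with the cap, not with that give: 97 to 100 mm above the table while the cap stands proud, 90 mm (level with the black ones) when fully home.
- yellow_cap (a joint): how far the yellow cap has been pushed down, in m: 0 to 0.003 at the start, 0.010 is fully home (hard stop). It slides straight down against about 3 N of friction and stays where it is left. To be pressed.
- blue_rack: loose beige tube rack, about 0.6 kg, 150 (its x) x 60 (its y) mm, top plate 50 mm high. Three 22 mm clear tubes stand in a row along its x, 46 mm apart: the middle one, at the rack's centre, has the blue cap; the outer two have fixed 26 mm black caps, already home, tops 90 mm above the table. Origin: centre of the underside; z up.
- blue_cap_top (a point): centre of the flat top of the blue push-in cap (26 mm diameter, 16 mm tall) on the middle tube of its rack; its 25 mm rubber top is soft and springs back: it gives about 1 mm per 2.5 N, at most 5 mm. This point moves with the cap, not with that give: 97 to 100 mm above the table while the cap stands proud, 90 mm (level with the black ones) when fully home.
- blue_cap (a joint): how far the blue cap has been pushed down, in m: 0 to 0.003 at the start, 0.010 is fully home (hard stop). It slides straight down against about 3 N of friction and stays where it is left. To be pressed.
- white_rack: loose beige tube rack, about 0.6 kg, 150 (its x) x 60 (its y) mm, top plate 50 mm high. Three 22 mm clear tubes stand in a row along its x, 46 mm apart: the middle one, at the rack's centre, has the white cap; the outer two have fixed 26 mm black caps, already home, tops 90 mm above the table. Origin: centre of the underside; z up.
- white_cap_top (a point): centre of the flat top of the white push-in cap (26 mm diameter, 16 mm tall) on the middle tube of its rack; its 25 mm rubber top is soft and springs back: it gives about 1 mm per 2.5 N, at most 5 mm. This point moves with the cap, not with that give: 97 to 100 mm above the table while the cap stands proud, 90 mm (level with the black ones) when fully home.
- white_cap (a joint): how far the white cap has been pushed down, in m: 0 to 0.003 at the start, 0.010 is fully home (hard stop). It slides straight down against about 3 N of friction and stays where it is left. The control sample: to be left as it stands.
- jar: bystander: closed specimen jar with green lid, 56 mm diameter, 75 mm tall, loose, standing beyond the racks; origin at the centre of its underside
- reagent: bystander: small closed reagent bottle with orange cap, 44 mm diameter, 95 mm tall, loose, standing beyond the racks; origin at the centre of its underside
- beaker: bystander: small open glass beaker, 52 mm diameter at the rim, 60 mm tall, loose, standing between the robot and the racks; origin at the centre of its underside
Mind the look-alikes: they are no part of the job. Leave any orange or pink look-alike of the red_rack alone. What is shaped like the blue_rack but pink is not meant.

How it is judged (in metres and radians):
On the way, in this order (a step that is already met when the one before it is completed fails the run):
1. the red cap is pressed home by the fingers, the later ones still raised (value of joint red_cap above 0.0085 m and contact force between the fingers and red_rack above 0.5 N and value of joint each of yellow_cap, blue_cap below 0.005 m).
2. the yellow cap is pressed home by the fingers, the later ones still raised (value of joint yellow_cap above 0.0085 m and contact force between the fingers and yellow_rack above 0.5 N and value of joint blue_cap below 0.005 m).
3. the blue cap is pressed home by the fingers, the later ones still raised (value of joint blue_cap above 0.0085 m and contact force between the fingers and blue_rack above 0.5 N).
At the end, for the whole second after the job is handed in: red, yellow and blue caps pushed down at least 8.5 of their 10 mm; the white cap less than 5 mm down; every rack upright (within 0.1 rad), at rest and within 25 mm of its start; jar, bottle and beaker upright and within 20 mm of their starts (value of joint each of red_cap, yellow_cap, blue_cap above 0.0085 m and value of joint white_cap below 0.005 m and distance of each of red_rack, yellow_rack, blue_rack, white_rack from where it was at the start of the episode below 0.025 m and angle between each of red_rack, yellow_rack, blue_rack, white_rack's own z axis and vertical below 0.1 rad and linear speed of each of red_rack, yellow_rack, blue_rack, white_rack below 0.02 m/s and distance of each of jar, reagent, beaker from where it was at the start of the episode below 0.02 m and angle between each of jar, reagent, beaker's own z axis and vertical below 0.15 rad); the robot touches nothing.
It fails at once if a rack is lifted, tipped or shoved aside (raised 10 mm, tilted 0.2 rad or moved 25 mm) (height (world z) of any of red_rack, yellow_rack, blue_rack, white_rack above 0.01 m or angle between any of red_rack, yellow_rack, blue_rack, white_rack's own z axis and vertical above 0.2 rad or distance of any of red_rack, yellow_rack, blue_rack, white_rack from where it was at the start of the episode above 0.025 m).
It fails at once if the white control cap is pushed down past 5 mm (value of joint white_cap above 0.005 m).
It fails at once if a tube or rack is pressed hard (the fingers push with over 20 N) (contact force between the fingers and red_rack above 20 N or contact force between the fingers and yellow_rack above 20 N or contact force between the fingers and blue_rack above 20 N or contact force between the fingers and white_rack above 20 N).
It fails at once if the jar, bottle or beaker is disturbed (moved 20 mm) (distance of any of jar, reagent, beaker from where it was at the start of the episode above 0.02 m).
It also fails if it takes over 54 s, if anything falls off the work surface, if the arm or the gripper's body presses on something with over 40 N, if the wrist force passes 120 N, or if a joint passes its speed limit or range.

## Working session

There is one attempt and no reset: what is moved stays moved. The work goes in short steps, Python scripts to look and compute and a tool call to move; the robot and the scene stay as the last step left them, time stands still between calls to the robot, and variables do not carry over. Pictures are saved under pics/ and viewed, at most 10 in all, crops included, and the job is handed in when it is done.

Besides the shell and the picture viewer there is one more tool, called after ">>>" by a JSON object that holds its "op" and its "data", one argument or row to a line. send_rows: Moves the arm, as the interface text tells. Shifts and turns lie within -1 to 1; 1 stands for 250 mm of shift or 90 degrees of turn. Its arguments: {"type":"object","properties":{"moves":{"type":"array"},"grip":{"type":"number"}},"required":["moves"]}

```bash
mkdir -p pics
python3 - <<'E'
from rig import readout, viewer
import cv2,numpy as np
for n in("top","scene"):
    p,d=viewer.capture(n); np.savez(f"{n}.npz",p=p,d=d); cv2.imwrite(f"pics/{n}0.png",p[:,:,::-1]); print(n,viewer.camera_info(n))
s=readout.read_state(); print(s['time_s'],s['position'],s['tcp_rot'],s['force'])
E
```

```text
top {'fx': 438.33044471205073, 'fy': 438.33044471205073, 'cx': 277.4357294649795, 'cy': 209.8714886625012, 'R': array([[ 0.01074555, -0.99985301, -0.01336027],
       [-0.9977572 , -0.00983831, -0.06621012],
       [ 0.06606894,  0.01404177, -0.99771625]]), 't': array([-0.00090543,  0.55920613,  0.87631566])}
scene {'fx': 382.5007351189281, 'fy': 382.5007351189281, 'cx': 276.1375830489186, 'cy': 201.88769250289377, 'R': array([[ 0.6753054 ,  0.73753689,  0.0013971 ],
       [ 0.44758457, -0.40831147, -0.79558142],
       [-0.58620019,  0.53788575, -0.60584507]]), 't': array([-0.39297131, -0.18533929,  1.30753132])}
0.1 [ 0.26707156 -0.56433302  0.22168638] [[ 9.03993949e-01  4.27544913e-01 -5.35988456e-04]
 [ 4.27545133e-01 -9.03992072e-01  1.86869959e-03]
 [ 3.14423689e-04 -1.91845238e-03 -9.99998110e-01]] [ 0.1135476   0.09573953 -0.62150205]
```

View pics/top0.png

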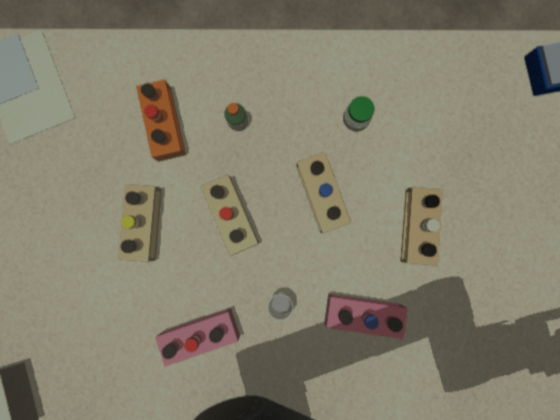

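View pics/scene0.png

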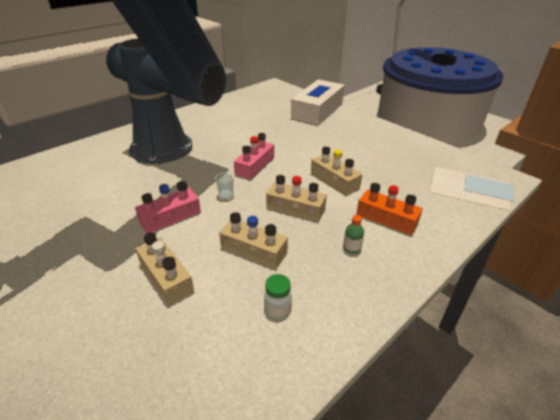

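The top view shows the beige racks with the red cap at about (226,213), yellow (128,222), blue (326,190) and white (432,226). The orange and pink racks are the look-alikes. Next I measure the cap positions in both views.

```bash
cat > h.py <<'E'
import cv2,numpy as np
from rig import viewer
RNG={'red':[((0,150,90),(6,255,255)),((174,150,90),(180,255,255))],'yellow':[((22,140,90),(35,255,255))],'blue':[((105,130,60),(125,255,255))]}
SEED={'top':{'red':(226,213),'yellow':(128,222),'blue':(326,190)},'scene':{'red':(297,184),'yellow':(338,157),'blue':(253,226)}}
def blob(p,name,c,r=16):
    u,v=SEED[name][c]; hsv=cv2.cvtColor(p,cv2.COLOR_RGB2HSV)
    m=sum(cv2.inRange(hsv,np.array(a),np.array(b)) for a,b in RNG[c]); k=np.zeros_like(m); cv2.circle(k,(u,v),r,255,-1); m&=k
    n,l,s,ce=cv2.connectedComponentsWithStats(m); i=1+np.argmax(s[1:,4]); return ce[i],s[i]
def ray(name,uv,z):
    K=viewer.camera_info(name); R,t=K['R'],K['t']; C=-R.T@t
    d=R.T@np.array([(uv[0]-K['cx'])/K['fx'],(uv[1]-K['cy'])/K['fy'],1]); return C+d*(z-C[2])/d[2],C
E
python3 - <<'E'
from h import *
for n in('top','scene'):
    f=np.load(n+'.npz')
    for c in SEED[n]:
        ce,s=blob(f['p'],n,c); print(n,c,ce.round(1),s, *[ray(n,ce,z)[0].round(4) for z in(.09,.098)])
    print(ray(n,(0,0),0)[1])
im=np.hstack([cv2.resize(np.load('top.npz')['p'][v-30:v+30,u-30:u+30],(260,260),interpolation=0) for u,v in SEED['top'].values()])
im2=np.hstack([cv2.resize(np.load('scene.npz')['p'][v-30:v+30,u-30:u+30],(260,260),interpolation=0) for u,v in SEED['scene'].values()])
cv2.imwrite('pics/crop.png',np.vstack([im,im2])[:,:,::-1])
E
```

```text
top red [225.8 213.1] [220 208  13  12 118] [0.5473 0.1009 0.09  ] [0.5469 0.0999 0.098 ]
top yellow [128.1 221.6] [122 216  14  12 129] [0.5296 0.2848 0.09  ] [0.5293 0.282  0.098 ]
top blue [325.4 189.7] [320 185  12  11  93] [ 0.5934 -0.0859  0.09  ] [ 0.5925 -0.0852  0.098 ]
[ 0.50006442 -0.00770867  0.91132739]
scene red [296.4 180. ] [293 176   8   9  64] [0.544  0.1058 0.09  ] [0.5522 0.0972 0.098 ]
scene yellow [337.5 153.1] [334 150   8   8  51] [0.5255 0.2912 0.09  ] [0.534  0.2799 0.098 ]
scene blue [252.  219.9] [248 217   9   8  50] [ 0.5903 -0.0816  0.09  ] [ 0.5979 -0.0875  0.098 ]
[ 1.11480577 -0.48914779  0.64525793]
```

View pics/crop.png

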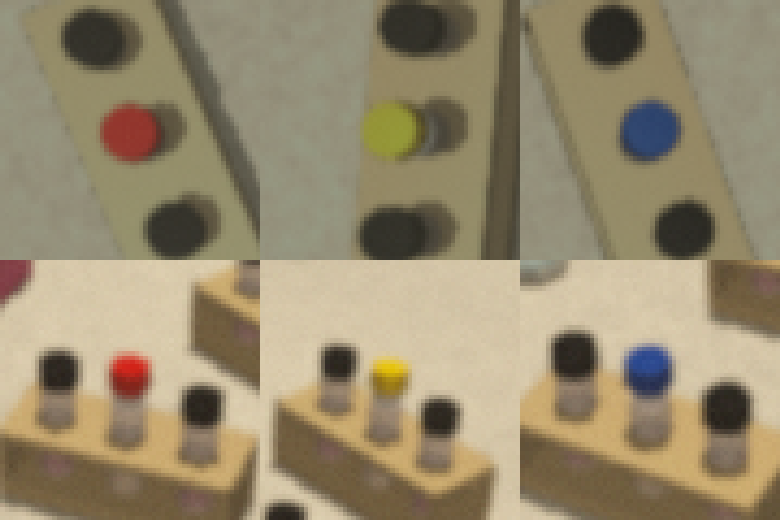

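The red, yellow and blue caps are at about (0.547,0.100), (0.529,0.282) and (0.593,-0.086). The tool's yaw already lies along the racks, so I close the fingers and head for red at height.

>>> {"op": "send_rows", "data": {
  "moves": [
    [0.143,-0.128,0,0,0,0],
    [0.286,-0.256,0,0,0,0],
    [0.43,-0.385,0,0,0,0],
    [0.573,-0.513,0,0,0,0],
    [0.716,-0.641,0,0,0,0]
  ],
  "grip": 0
}}

```text
time_s: 0.6
position: [0.3608, -0.3416, 0.2223]
tcp_rot: [[0.904, 0.427, -0.0], [0.427, -0.904, 0.001], [0.0, -0.001, -1.0]]
force: [0.4, -0.5, 1.1]
opening: 0.632
grasp_force: 0.0
```

>>> {"op": "send_rows", "data": {
  "moves": [
    [0.143,-0.128,0,0,0,0],
    [0.286,-0.256,0,0,0,0],
    [0.43,-0.385,0,0,0,0],
    [0.573,-0.513,0,0,0,0],
    [0.716,-0.641,0,0,0,0]
  ]
}}

```text
time_s: 1.1
position: [0.4541, -0.1202, 0.2224]
tcp_rot: [[0.904, 0.427, -0.0], [0.427, -0.904, 0.0], [-0.0, -0.0, -1.0]]
force: [0.2, -0.5, -0.4]
opening: 0.174
grasp_force: 0.0
```

>>> {"op": "send_rows", "data": {
  "moves": [
    [0.143,-0.128,0,0,0,0],
    [0.286,-0.256,0,0,0,0],
    [0.43,-0.385,0,0,0,0],
    [0.573,-0.513,0,0,0,0],
    [0.716,-0.641,0,0,0,0],
    [0.716,-0.641,0,0,0,0],
    [0.716,-0.641,0,0,0,0],
    [0.716,-0.641,0,0,0,0]
  ]
}}

```text
time_s: 1.9
position: [0.5463, 0.0984, 0.2221]
tcp_rot: [[0.904, 0.427, -0.002], [0.427, -0.904, -0.0], [-0.002, -0.0, -1.0]]
force: [-0.9, -0.6, -0.2]
opening: 0.004
grasp_force: 0.0
```

>>> {"op": "send_rows", "data": {
  "moves": [
    [0,0,0.12,0,0,0],
    [0,0,0.24,0,0,0],
    [0,0,0.34,0,0,0],
    [0,0,0.42,0,0,0],
    [0,0,0.456,0,0,0],
    [0,0,0.456,0,0,0],
    [0,0,0.456,0,0,0],
    [0,0,0.456,0,0,0]
  ]
}}

```text
time_s: 2.7
position: [0.5481, 0.0989, 0.1098]
tcp_rot: [[0.904, 0.427, 0.002], [0.427, -0.904, -0.0], [0.002, 0.001, -1.0]]
force: [0.1, -0.1, 0.0]
opening: 0.006
grasp_force: 0.0
```

Run:
```python
from rig import viewer
import cv2,numpy as np
o=[]
for n,(u,v) in(("top",(226,213)),("scene",(297,184))):
    p,d=viewer.capture(n); o.append(cv2.resize(p[v-50:v+50,u-50:u+50],(400,400),interpolation=2))
cv2.imwrite("pics/c1.png",np.hstack(o)[:,:,::-1])
```

```text
(no output)
```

View pics/c1.png

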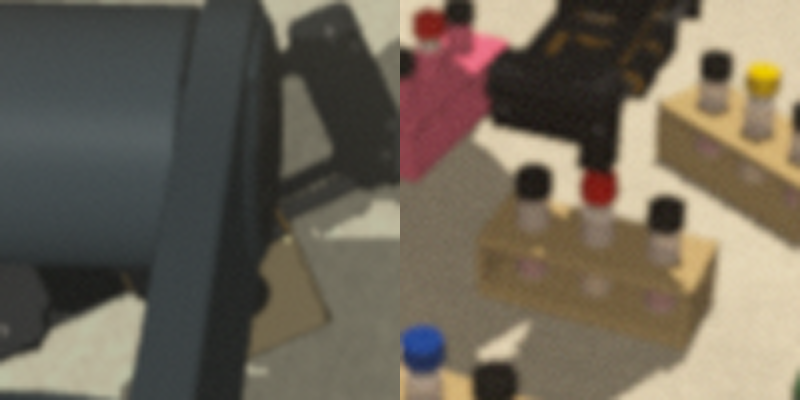

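The right half shows the shut fingertip (198,150) centred right above the red cap (198,185). I press slowly.

>>> {"op": "send_rows", "data": {
  "moves": [
    [0,0,0.012,0,0,0],
    [0,0,0.024,0,0,0],
    [0,0,0.032,0,0,0],
    [0,0,0.04,0,0,0],
    [0,0,0.046,0,0,0],
    [0,0,0.052,0,0,0],
    [0,0,0.056,0,0,0],
    [0,0,0.06,0,0,0],
    [0,0,0.064,0,0,0],
    [0,0,0.068,0,0,0],
    [0,0,0.072,0,0,0],
    [0,0,0.072,0,0,0]
  ]
}}

```text
time_s: 4.0
position: [0.5471, 0.0993, 0.0904]
tcp_rot: [[0.904, 0.428, -0.0], [0.428, -0.904, 0.0], [-0.0, -0.0, -1.0]]
force: [-1.2, 0.3, 2.8]
opening: 0.003
grasp_force: 1.3
```

>>> {"op": "send_rows", "data": {
  "moves": [
    [0,0,0.003,0,0,0],
    [0,0,0.006,0,0,0],
    [0,0,0.009,0,0,0],
    [0,0,0.011,0,0,0],
    [0,0,0.011,0,0,0],
    [0,0,0.011,0,0,0]
  ]
}}

```text
time_s: 4.6
position: [0.5472, 0.0992, 0.0881]
tcp_rot: [[0.904, 0.428, 0.0], [0.428, -0.904, -0.0], [0.0, 0.0, -1.0]]
force: [-1.6, -0.2, 5.5]
opening: 0.006
grasp_force: 2.8
```

>>> {"op": "send_rows", "data": {
  "moves": [
    [0,0,0.002,0,0,0],
    [0,0,0.004,0,0,0],
    [0,0,0.004,0,0,0],
    [0,0,0.004,0,0,0]
  ]
}}

```text
time_s: 5.0
position: [0.5473, 0.0993, 0.0874]
tcp_rot: [[0.904, 0.428, 0.0], [0.428, -0.904, 0.0], [0.0, 0.0, -1.0]]
force: [-1.7, 0.0, 7.3]
opening: 0.004
grasp_force: 3.7
```

Force rises by about 2.5 N per mm with the tip at 0.0874, so red is home. I lift and go to yellow.

>>> {"op": "send_rows", "data": {
  "moves": [
    [0,0,-0.04,0,0,0],
    [0,0,-0.12,0,0,0],
    [0,0,-0.2,0,0,0],
    [0.05,-0.14,-0.2,0,0,0],
    [0.11,-0.3,-0.2,0,0,0],
    [0.165,-0.46,-0.2,0,0,0],
    [0.22,-0.61,-0.2,0,0,0],
    [0.247,-0.692,-0.2,0,0,0],
    [0.247,-0.692,-0.16,0,0,0],
    [0.247,-0.692,-0.11,0,0,0],
    [0.247,-0.692,-0.088,0,0,0],
    [0.247,-0.692,-0.088,0,0,0]
  ]
}}

```text
time_s: 6.2
position: [0.5281, 0.2803, 0.107]
tcp_rot: [[0.905, 0.426, -0.004], [0.426, -0.905, -0.001], [-0.004, -0.0, -1.0]]
force: [-1.0, 0.2, -0.2]
opening: 0.002
grasp_force: 0.0
```

Run:
```python
from rig import viewer,readout
import cv2,numpy as np
p,d=viewer.capture("scene"); cv2.imwrite("pics/c2.png",cv2.resize(p[100:220,220:380],(800,600),interpolation=2)[:,:,::-1])
s=readout.read_state(); print(s['position'],s['force'])
```

```text
[0.52871419 0.28058203 0.1077927 ] [ 0.54708675 -0.90508735 -0.65731951]
```

View pics/c2.png

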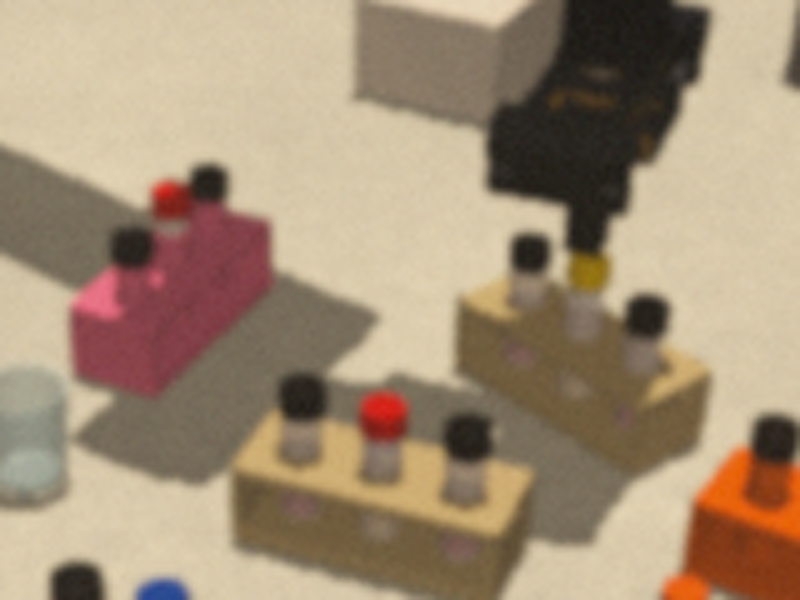

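The red cap (383,415) now stands level with the black caps, and the fingertip (588,230) is over the yellow cap (588,270). I press yellow to the same depth.

>>> {"op": "send_rows", "data": {
  "moves": [
    [0,0,0.012,0,0,0],
    [0,0,0.024,0,0,0],
    [0,0,0.034,0,0,0],
    [0,0,0.042,0,0,0],
    [0,0,0.048,0,0,0],
    [0,0,0.053,0,0,0],
    [0,0,0.058,0,0,0],
    [0,0,0.063,0,0,0],
    [0,0,0.068,0,0,0],
    [0,0,0.072,0,0,0],
    [0,0,0.076,0,0,0],
    [0,0,0.076,0,0,0]
  ]
}}

```text
time_s: 7.45
position: [0.5291, 0.282, 0.0897]
tcp_rot: [[0.904, 0.428, 0.0], [0.428, -0.904, -0.0], [0.0, 0.0, -1.0]]
force: [0.5, -0.9, 2.4]
opening: 0.004
grasp_force: 1.3
```

>>> {"op": "send_rows", "data": {
  "moves": [
    [0,0,0.003,0,0,0],
    [0,0,0.006,0,0,0],
    [0,0,0.009,0,0,0],
    [0,0,0.009,0,0,0],
    [0,0,0.009,0,0,0]
  ]
}}

```text
time_s: 7.95
position: [0.5292, 0.282, 0.088]
tcp_rot: [[0.904, 0.428, 0.001], [0.428, -0.904, 0.0], [0.001, 0.0, -1.0]]
force: [0.7, -1.7, 5.7]
opening: 0.0
grasp_force: 2.9
```

>>> {"op": "send_rows", "data": {
  "moves": [
    [0,0,0.003,0,0,0],
    [0,0,0.003,0,0,0],
    [0,0,0.003,0,0,0]
  ]
}}

```text
time_s: 8.25
position: [0.5292, 0.282, 0.0875]
tcp_rot: [[0.904, 0.428, 0.001], [0.428, -0.904, 0.0], [0.001, 0.0, -1.0]]
force: [-0.9, -2.4, 6.5]
opening: 0.007
grasp_force: 3.6
```

Yellow is home. Now blue.

>>> {"op": "send_rows", "data": {
  "moves": [
    [0,0,-0.04,0,0,0],
    [0,0,-0.12,0,0,0],
    [0,0,-0.2,0,0,0],
    [-0.04,0.144,-0.2,0,0,0],
    [-0.08,0.288,-0.2,0,0,0],
    [-0.12,0.432,-0.2,0,0,0],
    [-0.16,0.576,-0.2,0,0,0],
    [-0.2,0.72,-0.2,0,0,0]
  ]
}}

```text
time_s: 9.05
position: [0.5604, 0.0971, 0.1367]
tcp_rot: [[0.904, 0.428, -0.001], [0.428, -0.904, 0.001], [-0.0, -0.001, -1.0]]
force: [1.3, -0.2, 0.2]
opening: 0.003
grasp_force: 0.0
```

>>> {"op": "send_rows", "data": {
  "moves": [
    [-0.04,0.144,0,0,0,0],
    [-0.08,0.288,0,0,0,0],
    [-0.12,0.432,0,0,0,0],
    [-0.16,0.576,0,0,0,0],
    [-0.199,0.717,0,0,0,0],
    [-0.199,0.717,0.04,0,0,0],
    [-0.199,0.717,0.09,0,0,0],
    [-0.199,0.717,0.112,0,0,0],
    [-0.199,0.717,0.112,0,0,0],
    [-0.199,0.717,0.112,0,0,0]
  ]
}}

```text
time_s: 10.05
position: [0.5921, -0.0839, 0.1085]
tcp_rot: [[0.903, 0.429, -0.001], [0.429, -0.903, 0.001], [-0.001, -0.001, -1.0]]
force: [-0.3, -0.2, 0.4]
opening: 0.003
grasp_force: 0.0
```

Run:
```python
from rig import viewer,readout
import cv2,numpy as np
p,d=viewer.capture("scene"); cv2.imwrite("pics/c3.png",cv2.resize(p[130:280,190:390],(800,600),interpolation=2)[:,:,::-1])
s=readout.read_state(); print(s['position'],s['force'])
```

```text
[ 0.59241092 -0.08421912  0.10883939] [0.45191843 0.20581931 0.3780637 ]
```

View pics/c3.png

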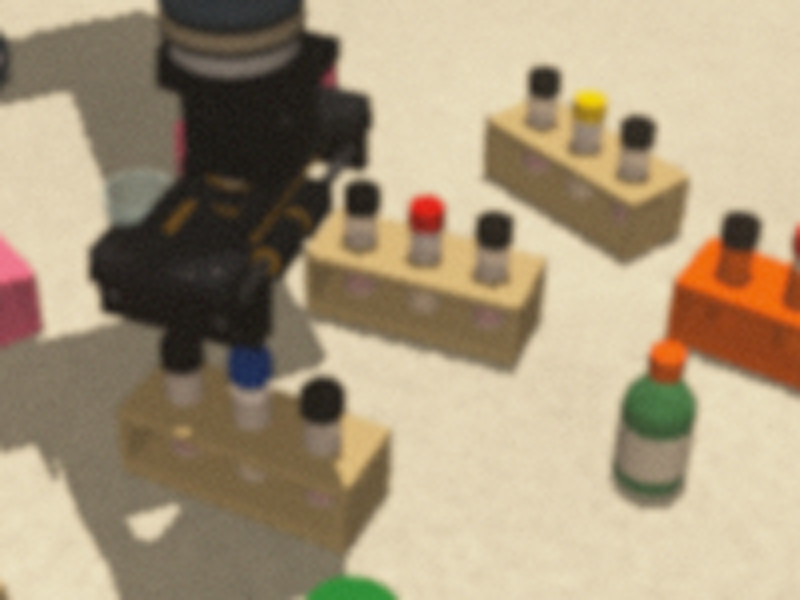

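The red (427,213) and yellow (588,107) caps are level with the black ones, and the tip (250,320) sits over the blue cap (250,367). I press blue.

>>> {"op": "send_rows", "data": {
  "moves": [
    [0,0,0.012,0,0,0],
    [0,0,0.024,0,0,0],
    [0,0,0.034,0,0,0],
    [0,0,0.042,0,0,0],
    [0,0,0.048,0,0,0],
    [0,0,0.053,0,0,0],
    [0,0,0.058,0,0,0],
    [0,0,0.063,0,0,0],
    [0,0,0.068,0,0,0],
    [0,0,0.072,0,0,0],
    [0,0,0.076,0,0,0],
    [0,0,0.076,0,0,0]
  ]
}}

```text
time_s: 11.3
position: [0.5924, -0.0854, 0.0897]
tcp_rot: [[0.904, 0.428, -0.0], [0.428, -0.904, 0.0], [-0.0, -0.0, -1.0]]
force: [-0.6, 1.1, 3.2]
opening: 0.005
grasp_force: 1.3
```

>>> {"op": "send_rows", "data": {
  "moves": [
    [0,0,0.003,0,0,0],
    [0,0,0.006,0,0,0],
    [0,0,0.009,0,0,0],
    [0,0,0.012,0,0,0],
    [0,0,0.012,0,0,0],
    [0,0,0.012,0,0,0]
  ]
}}

```text
time_s: 11.9
position: [0.5926, -0.0854, 0.0875]
tcp_rot: [[0.904, 0.428, 0.001], [0.428, -0.904, -0.0], [0.0, 0.0, -1.0]]
force: [-2.3, 0.3, 6.9]
opening: 0.007
grasp_force: 3.6
```

Blue is home too. I lift clear and check.

>>> {"op": "send_rows", "data": {
  "moves": [
    [0,0,-0.04,0,0,0],
    [0,0,-0.12,0,0,0],
    [0,0,-0.24,0,0,0],
    [0,0,-0.4,0,0,0],
    [0,0,-0.5,0,0,0],
    [0,0,-0.5,0,0,0],
    [0,0,-0.5,0,0,0],
    [0,0,-0.5,0,0,0]
  ]
}}

```text
time_s: 12.7
position: [0.5913, -0.085, 0.2103]
tcp_rot: [[0.904, 0.428, -0.003], [0.428, -0.904, 0.001], [-0.002, -0.002, -1.0]]
force: [0.2, -1.1, -0.2]
opening: 0.006
grasp_force: 0.0
```

Run:
```python
from rig import viewer,readout
import cv2
p,d=viewer.capture("scene"); cv2.imwrite("pics/c4.png",cv2.resize(p[130:325,130:390],(800,600),interpolation=2)[:,:,::-1])
s=readout.read_state(); print(s['position'],s['force'],s['time_s'])
```

```text
[ 0.59125902 -0.08503157  0.21007229] [-0.15773232 -0.16540064 -0.71606873] 12.75
```

View pics/c4.png

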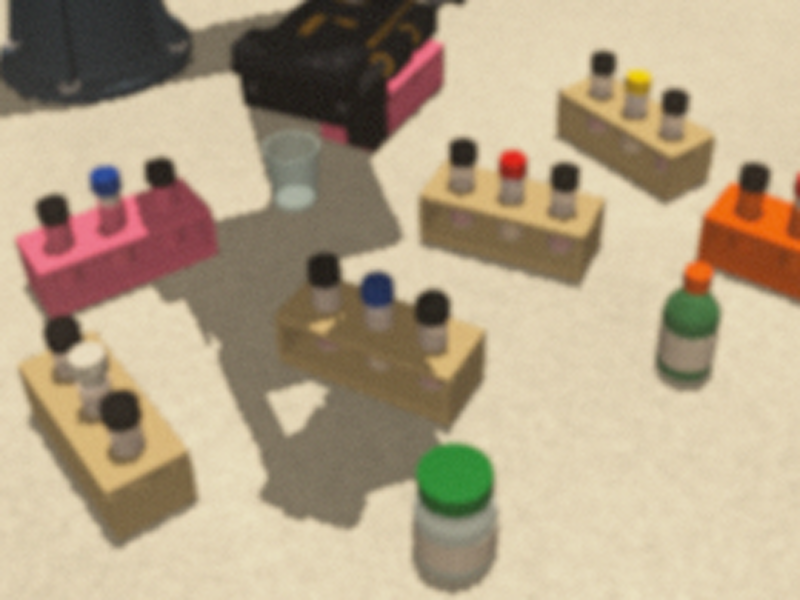

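The red (513,165), yellow (638,82) and blue (378,288) caps all sit level with their neighbours. The white cap (87,360) is still raised, and everything else stands where it was.

```bash
python3 -c "
from rig import ticket
print(ticket.hand_in())"
```

```text
the job is handed in; nothing more can be done
None
```

The red, yellow and blue caps were pressed home in that order at about 7 N each; the last picture shows the white cap still raised and nothing else moved, and the job is handed in (no verdict was returned).

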